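# Load the carved puppet head into the carrier and hold it up level

### The arm

A 6-joint arm with a two-finger parallel gripper is mounted at the origin on the work surface. World frame = base frame: x ahead of the robot, y to its left, z up, the work surface at z = 0. Lengths are in m, angles in degrees, forces in N, time in s.
With the tool pointing down it reaches from about 0.4 to 0.825 m from the base axis. Payload 7 kg.
Tool frame: the origin (TCP) lies midway between the tips of the shut fingers; the grasp point (between the pads) lies r.grip_depth behind it (r.grip_depth is the distance from the TCP to the grasp point, in m); z points along the fingers, y is the line along which they close (so a half turn about z gives the same grasp; the last joint's range is limited). The gripper opens to 88 mm and grips with 3 to 60 N. Pads are 19 mm wide; open, the fingers measure 130 mm over their backs; the gripper's body (78 mm by 193 mm) begins 47 mm behind the grasp point.
Start: joints at [82.913, 20.546, 0.682, 0, -70.136, -16.507], TCP at [0.27, 0.619, 0.227] pointing down, gripper open.
Joint ranges: [-176.03, 176.03], [-82.01, 121.73], [-58.28, 71.71], [-173.87, 95.51], [-174.79, -0.11], [-173.66, 173.66]. Speed limits (degrees/s): [136.94, 136.94, 172.46, 180, 180, 180].

### API

Orientations are given as [roll, pitch, yaw] about the fixed x, y, z axes, in that order (R = Rz(yaw) Ry(pitch) Rx(roll)).
In Python, from plant import r gives the robot as it stands.
- The arm moves only by the shell command python3 -m pendant 'ROWS' [OPENING] [FORCE]. ROWS is a JSON list of rows, 1 to 12 of them, each an object with the fields xyz (a list: dx, dy, dz in normalised numbers (1 is 0.5 m)), r (a list: a rotation vector rx, ry, rz in normalised numbers (1 is 4 rad)); a field left out counts as zero; each row is the pose to reach, as a shift and turn from the pose commanded when the command began, along the tool's axes at that moment; what a row does not reach only later rows make up. A row lasts 1/12 s, in which the tool goes at most 0.0417 m and 7.16 degrees, less where a joint would pass 70% of its speed; a pose out of reach is approached as far as the arm can. OPENING is the finger opening in m, set as the command begins (- or left out keeps the last). The fingers move at their own pace and stop on an object; FORCE is the grip in N (left out, the last holds). Time passes only in rows, so rows that do not move let the fingers close. It prints the time, the measured TCP pose, the force, the opening and the grip force at its end. Shift and turn numbers lie between -1 and 1, and a call with a number outside is refused. Input that does not fit is refused with a message, and nothing moves.
- r.get_state(): the state, without advancing time (a new reading comes with each control period).
- r.capture(name): name is "side" or "top"; returns a dict with "frame" (384x512x3 uint8, red, green, blue), "z_map" (384x512 float32, m along the optical axis (not along the pixel's ray), 0 where there is no reading), "fx", "fy", "cx", "cy" (pixels), "D" ([k1, k2, p1, p2, k3] as OpenCV has them; the pictures are not rectified), "cam_to_world" (4x4, takes a point from camera to world coordinates). Camera axes: x right, y down, z forward; pixel columns grow to the right and rows downward; lengths in m; the calibration is good to about 2 mm. A picture is of the moment at which its call begins.
- r.close_job(): hands the job in; it is judged then, once.
The state is a dict: "time_s": time; "joints": joint angles; "qd": joint speeds; "joint_torque": joint torques, N m; "tcp_pos": TCP position; "eef_rot": TCP orientation; "contact_force": force on the tool from outside, world axes, zero at the start; "moment": the same for the moment, N m; "gripper_width": finger opening in m; "gripper_force": force on a finger pad.
Only numpy, scipy, OpenCV 4.12 (cv2) and the standard library are available. Lean on these libraries where they do the work, as an engineer would, in place of code of your own. Each camera call takes 0.05 s, during which the arm holds its last target. There are 200 camera calls.

### The job

Stand the bare wooden puppet head upright on the cork pad in the hand carrier, setting it down gently without letting it drop, and let go of it. Then take the carrier by its green handle bar, lift it about 10 cm clear of the bench, keeping it level all the way, and finish holding it there, steady and level with the head and the tin still standing in it. Do not touch the painted head, its paint is wet, and do not push or knock over the glue bottle or the brush jar.

Things in the scene. Friction and masses are not known exactly. Their poses are not given: they have to be found in the camera images.
- carrier: Loose open plywood hand carrier on the bench, 110 (its x) x 280 (its y) mm, walls 40 mm high, 6 mm thick, floor 6 mm; loaded, 0.6 to 0.9 kg. Origin: centre of its underside, z up. Two dividers of wall height make two big compartments, centred at y = +82 and -82 mm (98 x 109 mm inside), and a narrow middle bay with pencils. One holds the cork pad, the other the tin; which varies.
- carrier_handle (a point): Centre of the carrier's green handle bar: runs along the carrier's x over its middle, 90 mm free between two uprights, 18 mm wide (along the carrier's y), 24 mm high, centre 150 mm above the carrier's underside. The uprights (x = -50 and +50 mm, 36 mm wide along y, 10 mm thick) reach 162 mm up. Axes as the carrier's.
- cork_pad: Loose brown cork disc, 84 mm across and 5 mm thick, lying on the floor of one of the big compartments. Origin: centre of its underside; its top is 11 mm above the carrier's underside.
- tin: Closed tin with a blue band, 56 mm across, 60 mm high, 0.13 to 0.25 kg, standing in the other big compartment. Origin: centre of its underside.
- bare_head: Carved puppet head of bare pale wood, standing on the bench on its round neck foot; 98 mm high, 0.11 to 0.22 kg. Round about its z: foot 48 mm across and 9 mm high, neck 30 mm, skull 56 mm across and straight-sided from 50 to 74 mm above the underside, rounding to the top. Origin: centre of the foot's underside, z up. The nose (look only, juts 9 mm) points along its -x.
- painted_head: Same head, but finished: flesh-coloured with black hair and red lips, standing on the bench. Origin: centre of the underside of its foot. Must not be touched.
- glue: Glue bottle with a yellow label and red cap, 56 mm across, 150 mm high, standing on the bench. Origin: centre of its underside.
- brush_jar: White round jar of brushes, 72 mm across, jar 90 mm high, brushes up to 185 mm. Origin: centre of its underside.
Not all that is in view belongs to the job. What is shaped like the bare_head but orange or purple is not meant.

How it is judged:
By the outcome, as a careful person would: the job done as asked, in the order asked, and still so for the second after the job is handed in, while the arm keeps its last pose, push and grip.
It also fails if it takes over 51 s, if anything falls off the work surface, if the arm or the gripper's body presses on something with over 40 N, if the wrist force passes 120 N, or if a joint passes its speed limit or range.

## Working session

There is one attempt and no reset: what is moved stays moved. The work goes in short steps, Python scripts to look and compute and a shell command to move; the robot and the scene stay as the last step left them, time stands still between calls to the robot, and variables do not carry over. Pictures are saved under pics/ and viewed, at most 10 in all, crops included, and the job is handed in when it is done.

```bash
mkdir -p pics; ls
python3 - <<'E'
from plant import r
import cv2,numpy as np,pickle
print(r.get_state(), r.grip_depth)
for n in("side","top"):
    c=r.capture(n); pickle.dump(c,open(n+"0.pkl","wb"))
    print(n,c['fx'],c['fy'],c['cx'],c['cy'],c['D'],np.round(c['cam_to_world'],3).tolist())
    cv2.imwrite(f"pics/{n}0.png",cv2.resize(c['frame'][:,:,::-1],(800,600),interpolation=cv2.INTER_CUBIC))
E
```

```text
pics
{'time_s': 0.0, 'joints': array([ 8.29121178e+01,  2.05907323e+01,  6.35408291e-01, -2.12907740e-02,
       -7.01334613e+01, -1.65061815e+01]), 'qd': array([ 0.00899712, -0.01269823, -0.08894664, -0.0230913 , -0.07805087,
       -0.03034892]), 'joint_torque': array([ 1.03595576e-03, -5.82718062e+01,  2.93056369e+01,  6.99696064e+00,
        6.87127031e-03, -1.67577477e-04]), 'tcp_pos': array([0.27000442, 0.61813923, 0.22563933]), 'eef_rot': array([ 1.79909186e+02, -6.03820461e-03, -2.36013097e+01]), 'contact_force': array([0.43595252, 0.41891431, 0.2728002 ]), 'moment': array([ 0.02724213, -0.00438309,  0.01814214]), 'gripper_force': 0.0, 'gripper_width': 0.08781720095228009} 0.0188
side 444.5276353522285 444.5276353522285 252.3757477587235 195.08721624833333 [-0.11666201  0.          0.          0.          0.        ] [[0.683, -0.442, 0.582, -0.019], [-0.73, -0.425, 0.534, -0.468], [0.011, -0.79, -0.613, 0.781], [0.0, 0.0, 0.0, 1.0]]
top 356.4389587367859 356.4389587367859 254.84934428220367 191.23566842912408 [-0.11189867  0.          0.          0.          0.        ] [[0.004, -0.994, 0.111, 0.506], [-1.0, -0.005, -0.001, 0.106], [0.002, -0.111, -0.994, 1.164], [0.0, 0.0, 0.0, 1.0]]
```

View pics/top0.png

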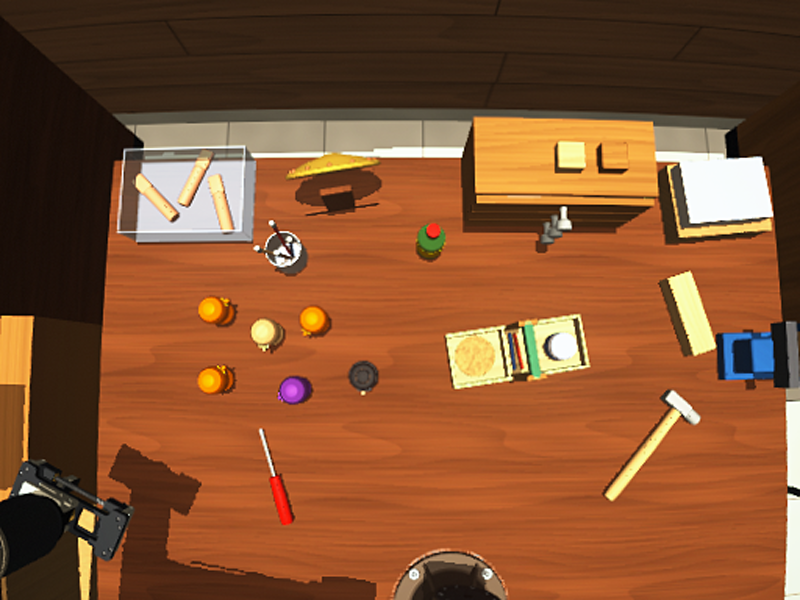

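View pics/side0.png

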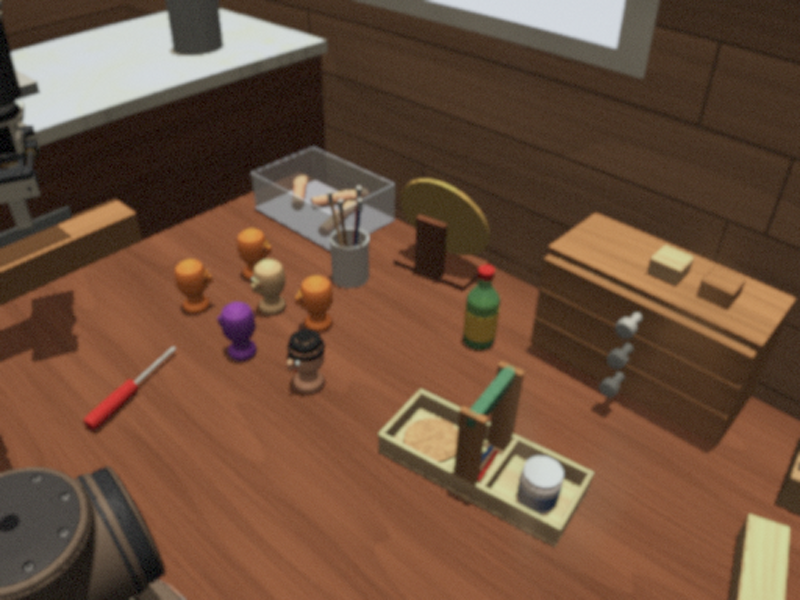

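Candidates for the bare head, in 800x600 top-view pixels:
- Cream head (266,333), side view (268,283).
- Orange heads (213,310), (213,380) and (313,320).
- Purple head (293,390).
- Painted head with black hair (363,376).

I choose the cream one. The carrier has its cork at (475,355), the green bar at (531,350) and the tin at (563,346). The glue is at (431,240) and the jar at (284,250).

```bash
cat > h.py <<'E'
import numpy as np,cv2,pickle
def cloud(c):
    h,w=c['z_map'].shape
    u,v=np.meshgrid(np.arange(w),np.arange(h))
    K=np.array([[c['fx'],0,c['cx']],[0,c['fy'],c['cy']],[0,0,1]])
    n=cv2.undistortPoints(np.stack([u,v],-1).reshape(-1,1,2).astype(np.float64),K,np.array(c['D'])).reshape(h,w,2)
    z=c['z_map'].astype(float); P=np.dstack([n*z[...,None],z])
    T=np.array(c['cam_to_world']); W=P@T[:3,:3].T+T[:3,3]; W[z==0]=np.nan
    return W
def ray(c,u,v):
    K=np.array([[c['fx'],0,c['cx']],[0,c['fy'],c['cy']],[0,0,1]])
    n=cv2.undistortPoints(np.array([[[u,v]]],float),K,np.array(c['D'])).ravel()
    T=np.array(c['cam_to_world']); d=T[:3,:3]@np.r_[n,1]; return T[:3,3],d/np.linalg.norm(d)
def tri(c1,p1,c2,p2):
    a,d=ray(c1,*p1);b,e=ray(c2,*p2)
    s=np.linalg.lstsq(np.c_[d,-e],b-a,rcond=None)[0]
    p,q=a+s[0]*d,b+s[1]*e; return (p+q)/2,np.linalg.norm(p-q)
E
python3 - <<'E'
from h import *
t,s=[pickle.load(open(n+"0.pkl","rb")) for n in("top","side")]
C={'top':cloud(t),'side':cloud(s)}
k=.64
for nm,W in C.items():
    print(nm,'bench z',W[int(450*k),int(400*k)] if nm=='top' else W[int(500*k),int(250*k)])
pts={'top':dict(bare=(266,333),o1=(213,310),o2=(213,380),o3=(313,320),pur=(293,390),paint=(363,376),cork=(475,355),bar=(531,350),tin=(563,346),glue=(433,230),jar=(290,258)),
 'side':dict(bare=(270,270),o1=(252,245),o2=(192,275),o3=(316,290),pur=(238,318),paint=(307,340),cork=(432,438),bar=(495,390),tin=(543,465),glue=(487,270),jar=(348,240))}
for nm in pts:
    for o,(x,y) in pts[nm].items(): print(nm,o,np.round(C[nm][int(y*k),int(x*k)],3))
hs=lambda c:cv2.cvtColor(c['frame'],cv2.COLOR_RGB2HSV)
for nm,c in(('top',t),('side',s)):
    W=C[nm];H=hs(c); m=(H[...,0]>60)&(H[...,0]<90)&(H[...,1]>80)&(W[...,2]>.14)&(abs(W[...,0]-.5)<.2)&(W[...,1]<-.02)&(W[...,2]<.18)&(W[...,0]<.55)
    P=W[m]; print(nm,'green',m.sum(),P.min(0),P.max(0))
    q=P[P[:,2]>.157]; print(cv2.minAreaRect(q[:,:2].astype(np.float32)), np.median(q[:,2]))
    m=(abs(W[...,0]-.45)<.15)&(abs(W[...,1]+.1)<.2)&(W[...,2]>.034)&(W[...,2]<.046); q=W[m]
    print('wall',cv2.minAreaRect(q[:,:2].astype(np.float32)),len(q))
    b=W[int(pts[nm]['bare'][1]*k),int(pts[nm]['bare'][0]*k)]
    m=(np.hypot(W[...,0]-b[0],W[...,1]-b[1])<.05)&(W[...,2]>.01)&(W[...,2]<.12)&(H[...,1]<150); q=W[m]; print('head',len(q),q.min(0),q.max(0),q.mean(0))
    g=q[(q[:,2]>.045)]
    # sphere-ish/cylinder fit on side wall
    from scipy.optimize import least_squares
    g2=g[(g[:,2]<.076)&(g[:,2]>.05)]
    if len(g2)>10: print('cyl',least_squares(lambda p:np.hypot(g2[:,0]-p[0],g2[:,1]-p[1])-.028,b[:2],loss='soft_l1',f_scale=.002).x,len(g2))
    rim=W[(np.hypot(W[...,0]-b[0],W[...,1]-b[1])<.06)&(W[...,2]>.085)]; print('cap',rim.mean(0),len(rim))
E
python3 - <<'E'
import pickle,cv2,numpy as np
t,s=[pickle.load(open(f"{n}0.pkl","rb"))['frame'][:,:,::-1] for n in("top","side")]
a=cv2.resize(t[190:270,110:250],(700,400),interpolation=2)[:, :400]
b=cv2.resize(s[150:250,105:205],(400,400),interpolation=2)
cv2.imwrite("pics/crop.png",np.hstack([a,b]))
E
```

```text
top bench z [0.32288174 0.09994391 0.0023287 ]
side bench z [ 0.27057181  0.05942249 -0.00057905]
top bare [0.558 0.361 0.096]
top o1 [0.602 0.466 0.098]
top o2 [0.466 0.462 0.098]
top o3 [0.585 0.27  0.099]
top pur [0.451 0.306 0.097]
top paint [0.479 0.172 0.099]
top cork [ 0.519 -0.054  0.009]
top bar [ 0.526 -0.133  0.162]
top tin [ 0.537 -0.221  0.068]
top glue [0.749 0.041 0.148]
top jar [0.713 0.328 0.051]
side bare [0.556 0.357 0.094]
side o1 [0.593 0.455 0.084]
side o2 [0.457 0.452 0.085]
side o3 [0.574 0.256 0.093]
side pur [0.44  0.292 0.09 ]
side paint [0.474 0.164 0.1  ]
side cork [ 0.516 -0.052  0.014]
side bar [ 0.527 -0.138  0.163]
side tin [ 0.543 -0.218  0.068]
side glue [0.751 0.042 0.149]
side jar [0.745 0.36  0.067]
top green 128 [ 0.48059486 -0.14898744  0.15359361] [ 0.54812946 -0.12699305  0.16620599]
((0.514437735080719, -0.13747847080230713), (0.06952475756406784, 0.015052348375320435), 7.893399715423584) 0.1623848993275463
wall ((0.5269657969474792, -0.13723160326480865), (0.10865691304206848, 0.28303325176239014), 8.693451881408691) 491
head 186 [0.52813453 0.34889914 0.06833653] [0.58264728 0.3906195  0.10047104] [0.5590802  0.36887019 0.09141101]
cap [0.56044818 0.36780955 0.0923228 ] 191
side green 189 [ 0.472154   -0.15119115  0.14614375] [ 0.54931561 -0.13075441  0.16589051]
((0.5167654752731323, -0.14135123789310455), (0.06567945331335068, 0.014148020185530186), 8.203838348388672) 0.16326522021413942
wall ((0.5261022448539734, -0.13700847327709198), (0.11458885669708252, 0.2815757989883423), 8.600430488586426) 1446
head 533 [0.52329557 0.33877043 0.01030721] [0.58699983 0.38856008 0.10113246] [0.55201731 0.35746673 0.0636061 ]
cyl [0.56057401 0.37045613] 174
cap [0.55686217 0.36187586 0.09235061] 145
```

View pics/crop.png

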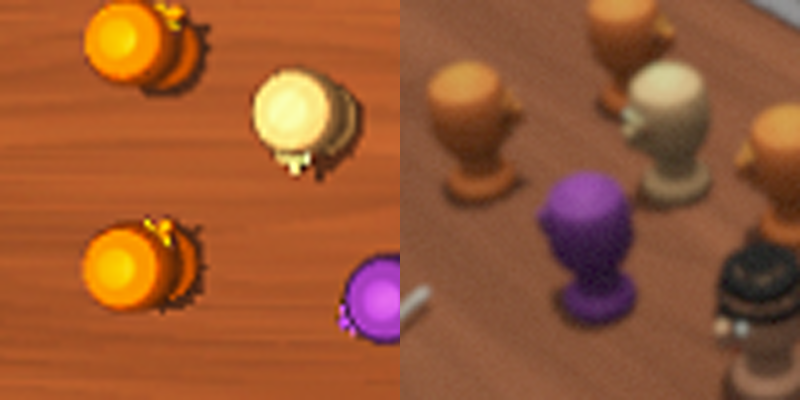

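The crop shows the bare cream head at crop (290,110), nose pointing to world -x, with no other pale head near it. Both views agree on its top at 0.10 m, the bar top at 0.163 m and the bench at 0. Next I check the cork centre and the brush clearance, and work out the moves.

```bash
cat >> h.py <<'E'
from scipy.spatial.transform import Rotation as R
def go(p,yaw,s=None):
    "shift in tool axes and rotvec (deg) from measured pose to tcp p, tool down with yaw"
    if s is None:
        from plant import r; s=r.get_state()
    A=R.from_euler('xyz',s['eef_rot'],degrees=True);B=R.from_euler('xyz',[180,0,yaw],degrees=True)
    print('d',np.round(A.inv().apply(np.array(p)-s['tcp_pos']),4),'rv',np.round((A.inv()*B).as_rotvec(degrees=True),2),'F',np.round(s['contact_force'],1),'tcp',np.round(s['tcp_pos'],4),np.round(s['eef_rot'],2),'w',round(s['gripper_width'],4),'t',round(s['time_s'],2),'j',np.round(s['joints']))
E
python3 - <<'E'
from h import *
for n in('top','side'):
    c=pickle.load(open(n+"0.pkl","rb"));W=cloud(c);H=cv2.cvtColor(c['frame'],cv2.COLOR_RGB2HSV)
    b=(abs(W[...,0]-.515)<.047)&(abs(W[...,1]+.056)<.06)&(W[...,2]<.02)
    cork=b&(H[...,1]>105); P=W[cork]
    print(n,cork.sum(),'cork',cv2.minEnclosingCircle(P[:,:2].astype(np.float32)),np.median(P,0),'S',np.percentile(H[...,1][b],[5,30,50,70,95]))
    m=(np.hypot(W[...,0]-.73,W[...,1]-.34)<.13)&(W[...,2]>.095)&(W[...,2]<.25); q=W[m]; print('brush',q.min(0),q.max(0)); print(q[q[:,0].argsort()[:5]].round(3).tolist())
go([.560,.369,.20],-81.4)
E
```

```text
top 612 cork ((0.5114569067955017, -0.05323179066181183), 0.06999204307794571) [ 0.51563308 -0.05133406  0.01083306] S [ 67.5  88.  138.  146.  158. ]
brush [0.69377547 0.25071357 0.09509614] [0.85782285 0.36763338 0.1857267 ]
[[0.694, 0.327, 0.184], [0.694, 0.325, 0.181], [0.695, 0.322, 0.18], [0.695, 0.323, 0.165], [0.695, 0.326, 0.163]]
side 507 cork ((0.5126965641975403, -0.055802132934331894), 0.07399942725896835) [ 0.51977498 -0.05476801  0.01233221] S [ 67.  99. 106. 108. 113.]
brush [0.69276161 0.25016607 0.09525197] [0.85818204 0.36567144 0.18698623]
[[0.693, 0.324, 0.177], [0.693, 0.325, 0.171], [0.693, 0.325, 0.174], [0.694, 0.322, 0.181], [0.695, 0.319, 0.175]]
d [0.3655 0.1122 0.0259] rv [ 7.00e-02 -5.00e-02  5.78e+01] F [ 0.8 -1.2 -0.6] tcp [0.27   0.6182 0.2257] [ 1.7992e+02 -1.0000e-02 -2.3600e+01] w 0.0876 t 0.1 j [ 83.  21.   1.  -0. -70. -17.]
```

Units first: shifts go in shares of 0.5 m and turns go in shares of 4 rad. So 0.366 m / 0.5 = 0.732, 0.112 m / 0.5 = 0.224, 57.8 degrees / 229.1831 = 0.2522.

```bash
python3 -m pendant '[{"xyz":[0.08, 0.024, 0], "r":[0, 0, 0.0262]}, {"xyz":[0.16, 0.048, 0], "r":[0, 0, 0.0524]}, {"xyz":[0.24, 0.072, 0], "r":[0, 0, 0.0785]}, {"xyz":[0.32, 0.096, 0], "r":[0, 0, 0.1047]}, {"xyz":[0.4, 0.122, 0], "r":[0, 0, 0.1309]}, {"xyz":[0.48, 0.146, 0], "r":[0, 0, 0.1614]}, {"xyz":[0.56, 0.172, 0], "r":[0, 0, 0.192]}, {"xyz":[0.64, 0.196, 0], "r":[0, 0, 0.2225]}, {"xyz":[0.7, 0.214, 0], "r":[0, 0, 0.24]}, {"xyz":[0.732, 0.224, 0.04], "r":[0, 0, 0.2522]}, {"xyz":[0.732, 0.224, 0.052], "r":[0, 0, 0.2522]}, {"xyz":[0.732, 0.224, 0.052], "r":[0, 0, 0.2522]}]' 0.088 20
python3 - <<'E'
from h import *
from plant import r
go([.560,.369,.046],-81.4)
c=r.capture('top');pickle.dump(c,open('top1.pkl','wb'))
s=r.capture('side')
a=cv2.resize(c['frame'][150:270,100:260,::-1],(400,300),interpolation=2)
b=cv2.resize(s['frame'][80:260,80:320,::-1],(400,300),interpolation=2)
cv2.imwrite('pics/over.png',np.hstack([a,b]))
E
```

```text
time_s: 1.1
tcp_pos: [0.5604, 0.3675, 0.1977]
eef_rot: [179.8, -0.1, -81.5]
contact_force: [-1.4, -0.0, -0.8]
gripper_width: 0.088
gripper_force: 0.0
d [-0.0019 -0.0004  0.1517] rv [ 0.23 -0.14 -0.12] F [-1.4 -0.  -0.8] tcp [0.5604 0.3675 0.1977] [ 1.7977e+02 -1.4000e-01 -8.1520e+01] w 0.088 t 1.1 j [ 50.  21.  -2.  -0. -67. -41.]
```

View pics/over.png

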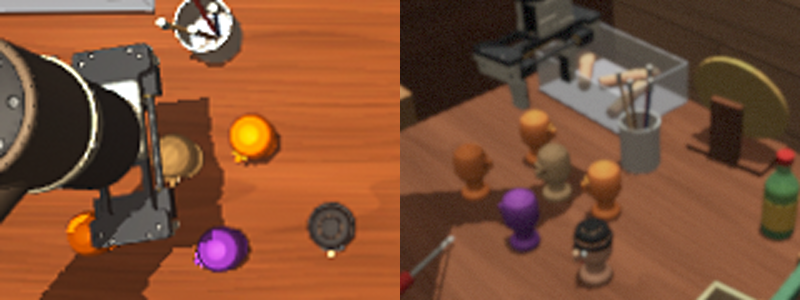

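```bash
cat >> h.py <<'E'
def proj(c,p):
    T=np.linalg.inv(np.array(c['cam_to_world']));K=np.array([[c['fx'],0,c['cx']],[0,c['fy'],c['cy']],[0,0,1]])
    return cv2.projectPoints(np.array(p,float).reshape(-1,1,3),cv2.Rodrigues(T[:3,:3])[0],T[:3,3],K,np.array(c['D']))[0].reshape(-1,2)
E
python3 - <<'E'
from h import *
from plant import r
s=r.capture('side')
go([.560,.369,.046],-81.4)
st=r.get_state();A=R.from_euler('xyz',st['eef_rot'],degrees=True).as_matrix();p=st['tcp_pos']
for q in (p,p+A[:,1]*.05,p-A[:,1]*.05,p-A[:,2]*.066): print(q.round(3),proj(s,q)[0].round(1))
W=cloud(s);m=(W[...,2]>.15)&(np.hypot(W[...,0]-.56,W[...,1]-.37)<.2)
q=W[m];f=q[q[:,2]<.25];print('low tip pts',f[f[:,2].argsort()[:12]].round(3).tolist())
im=s['frame'][30:180,60:260,::-1].copy();cv2.imwrite('pics/tip.png',cv2.resize(im,(800,600),interpolation=2))
E
```

```text
d [0.0011 0.0007 0.155 ] rv [-0.02  0.    0.1 ] F [-0.1  0.6  0.8] tcp [0.5605 0.3701 0.201 ] [-179.98    0.    -81.3 ] w 0.0878 t 1.25 j [ 50.  21.  -2.   0. -67. -41.]
[0.56  0.37  0.201] [166.1 135.3]
[0.511 0.363 0.201] [152.4 143.6]
[0.61  0.378 0.201] [179.1 127.5]
[0.56  0.37  0.267] [163.4 112.4]
low tip pts [[0.744, 0.331, 0.15], [0.723, 0.305, 0.151], [0.724, 0.302, 0.151], [0.747, 0.333, 0.152], [0.7, 0.325, 0.152], [0.709, 0.355, 0.152], [0.75, 0.337, 0.152], [0.701, 0.322, 0.153], [0.706, 0.356, 0.153], [0.704, 0.325, 0.153], [0.725, 0.303, 0.154], [0.723, 0.305, 0.154]]
```

View pics/tip.png

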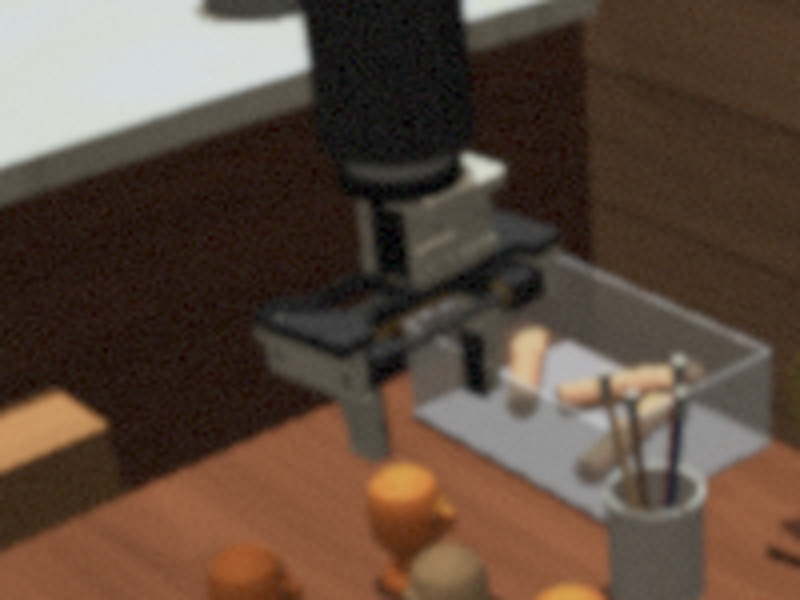

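The fingertips at crop (370,455) and (475,390) match the projected TCP ±50 mm, so the calibration holds and I can descend.

In the tool's units: 0.154 m / 0.5 = 0.308, 0.153 m / 0.5 = 0.306.

```bash
python3 -m pendant '[{"xyz":[0, 0, 0.04]}, {"xyz":[0, 0, 0.1]}, {"xyz":[0, 0, 0.16]}, {"xyz":[0, 0, 0.22]}, {"xyz":[0, 0, 0.26]}, {"xyz":[0, 0, 0.29]}, {"xyz":[0, 0, 0.306]}, {"xyz":[0, 0, 0.308]}, {"xyz":[0, 0, 0.308]}]'
python3 -m pendant '[{}, {}, {}, {}, {}, {}, {}, {}, {}, {}]' 0.04 15
python3 -c "
from h import *
go([.56,.369,.046],-81.4)"
```

```text
time_s: 2.0
tcp_pos: [0.5607, 0.3704, 0.0473]
eef_rot: [-180.0, 0.0, -81.3]
contact_force: [1.8, -0.1, 0.7]
gripper_width: 0.0876
gripper_force: 0.0
time_s: 2.83
tcp_pos: [0.561, 0.3696, 0.0469]
eef_rot: [-180.0, 0.0, -81.4]
contact_force: [0.3, 0.2, 3.5]
gripper_width: 0.0553
gripper_force: 15.0
d [0.0004 0.0011 0.0009] rv [-0.03  0.01  0.02] F [0.3 0.2 3.5] tcp [0.561  0.3696 0.0469] [-1.7997e+02  1.0000e-02 -8.1380e+01] w 0.0553 t 2.83 j [ 50.  29. -12.   0. -50. -41.]
```

In the tool's units: -0.2 m / 0.5 = -0.4, -0.19 m / 0.5 = -0.38.

```bash
python3 -m pendant '[{"xyz":[0, 0, -0.01]}, {"xyz":[0, 0, -0.03]}, {"xyz":[0, 0, -0.07]}, {"xyz":[0, 0, -0.12]}, {"xyz":[0, 0, -0.18]}, {"xyz":[0, 0, -0.24]}, {"xyz":[0, 0, -0.3]}, {"xyz":[0, 0, -0.35]}, {"xyz":[0, 0, -0.38]}, {"xyz":[0, 0, -0.4]}, {"xyz":[0, 0, -0.4]}]' - 22
python3 -c "
from h import *
go([.515,-.054,.247],-81.4)"
```

```text
time_s: 3.75
tcp_pos: [0.5613, 0.3699, 0.2494]
eef_rot: [-179.8, 0.1, -81.4]
contact_force: [0.2, 0.3, -1.4]
gripper_width: 0.0547
gripper_force: 22.0
d [0.4121 0.1092 0.0012] rv [-0.17  0.12  0.01] F [ 0.2  0.3 -1.4] tcp [0.5613 0.3699 0.2494] [-1.7983e+02  1.2000e-01 -8.1390e+01] w 0.0547 t 3.75 j [ 50.  19.   2.   0. -72. -41.]
```

In the tool's units: 0.28 m / 0.5 = 0.56, 0.255 m / 0.5 = 0.51.

```bash
python3 -m pendant '[{"xyz":[0.02, 0.006, 0]}, {"xyz":[0.06, 0.016, 0]}, {"xyz":[0.11, 0.03, 0]}, {"xyz":[0.16, 0.042, 0]}, {"xyz":[0.21, 0.056, 0]}, {"xyz":[0.26, 0.068, 0]}, {"xyz":[0.31, 0.082, 0]}, {"xyz":[0.36, 0.096, 0]}, {"xyz":[0.41, 0.108, 0]}, {"xyz":[0.46, 0.122, 0]}, {"xyz":[0.51, 0.136, 0]}, {"xyz":[0.56, 0.148, 0]}]'
python3 -m pendant '[{"xyz":[0.05, 0.014, 0]}, {"xyz":[0.1, 0.026, 0]}, {"xyz":[0.15, 0.04, 0]}, {"xyz":[0.2, 0.054, 0]}, {"xyz":[0.236, 0.062, 0]}, {"xyz":[0.256, 0.068, 0]}, {"xyz":[0.264, 0.07, 0]}, {"xyz":[0.264, 0.07, 0]}, {"xyz":[0.264, 0.07, 0]}, {"xyz":[0.264, 0.07, 0]}]'
python3 - <<'E'
from h import *
from plant import r
go([.515,-.054,.12],-81.4)
for n in('top','side'):
    c=r.capture(n);pickle.dump(c,open(n+'2.pkl','wb'))
    W=cloud(c);m=(abs(W[...,0]-.5265)<.15)&(abs(W[...,1]+.137)<.2)&(W[...,2]>.034)&(W[...,2]<.046);q=W[m]
    print('wall',cv2.minAreaRect(q[:,:2].astype(np.float32)))
    st=r.get_state();p=st['tcp_pos']
c=pickle.load(open('side2.pkl','rb'));print(proj(c,[p,p-[0,0,.047],[.515,-.054,.011]]))
im=c['frame'][110:350,190:510,::-1];cv2.imwrite('pics/carry.png',cv2.resize(im,(800,600),interpolation=2))
E
```

```text
time_s: 4.75
tcp_pos: [0.5277, 0.0795, 0.2448]
eef_rot: [179.8, -0.0, -81.4]
contact_force: [1.1, -0.2, -1.6]
gripper_width: 0.0551
gripper_force: 22.0
time_s: 5.58
tcp_pos: [0.5146, -0.0535, 0.2462]
eef_rot: [180.0, 0.0, -81.4]
contact_force: [-0.7, -0.3, -1.7]
gripper_width: 0.0553
gripper_force: 22.0
d [ 0.0005 -0.0003  0.1262] rv [0.02 0.01 0.04] F [-0.7 -0.3 -1.7] tcp [ 0.5146 -0.0535  0.2462] [ 1.7998e+02  1.0000e-02 -8.1360e+01] w 0.0553 t 5.58 j [ 16.   5. -17.  -0. -68.  -7.]
wall ((0.559341311454773, 0.006452119909226894), (9.840160055318847e-05, 0.0067529077641665936), 2.1209774017333984)
wall ((0.5259502530097961, -0.13672348856925964), (0.11378294974565506, 0.2818849980831146), 8.300890922546387)
[[281.2833895  200.32177386]
 [280.07228373 218.7037305 ]
 [276.09885212 281.51921706]]
```

View pics/carry.png

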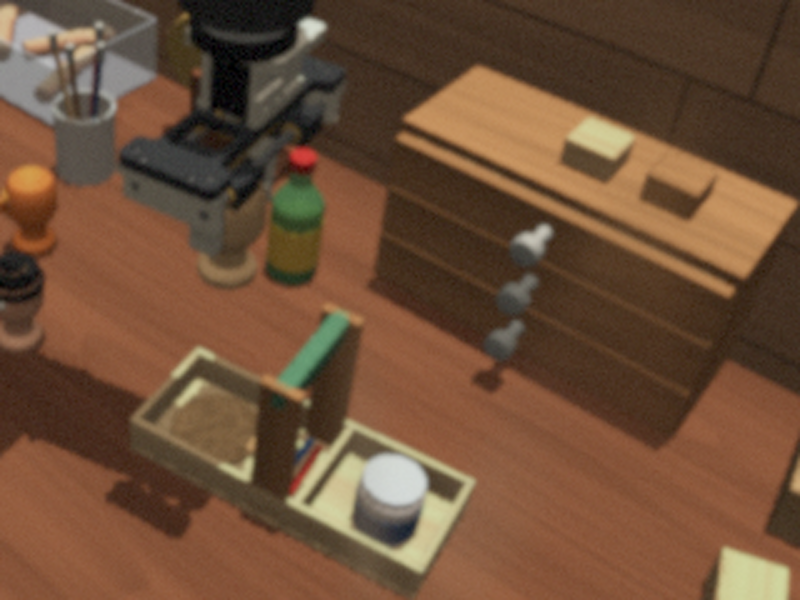

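The picture shows the head hanging upright, foot at crop (228,270), directly above the cork at (215,425). I lower it, fast at first and then in fine steps, watching the force.

In the tool's units: 0.18 m / 0.5 = 0.36, 0.175 m / 0.5 = 0.35.

```bash
python3 -m pendant '[{"xyz":[0, 0, 0.02]}, {"xyz":[0, 0, 0.06]}, {"xyz":[0, 0, 0.11]}, {"xyz":[0, 0, 0.16]}, {"xyz":[0, 0, 0.21]}, {"xyz":[0, 0, 0.26]}, {"xyz":[0, 0, 0.3]}, {"xyz":[0, 0, 0.33]}, {"xyz":[0, 0, 0.35]}, {"xyz":[0, 0, 0.36]}, {"xyz":[0, 0, 0.36]}, {"xyz":[0, 0, 0.36]}]'
python3 -m pendant '[{"xyz":[0, 0, 0.002]}, {"xyz":[0, 0, 0.004]}, {"xyz":[0, 0, 0.006]}, {"xyz":[0, 0, 0.008]}, {"xyz":[0, 0, 0.01]}, {"xyz":[0, 0, 0.01]}, {"xyz":[0, 0, 0.01]}]'
python3 -m pendant '[{"xyz":[0, 0, 0.002]}, {"xyz":[0, 0, 0.002]}, {"xyz":[0, 0, 0.002]}, {"xyz":[0, 0, 0.002]}]'
```

```text
time_s: 6.68
tcp_pos: [0.515, -0.0541, 0.0669]
eef_rot: [-180.0, -0.0, -81.4]
contact_force: [-0.0, -0.1, -1.3]
gripper_width: 0.055
gripper_force: 22.0
time_s: 7.27
tcp_pos: [0.5146, -0.0543, 0.0616]
eef_rot: [-180.0, -0.0, -81.4]
contact_force: [-0.9, -0.5, -1.8]
gripper_width: 0.0551
gripper_force: 22.0
time_s: 7.6
tcp_pos: [0.5146, -0.0543, 0.0605]
eef_rot: [180.0, -0.0, -81.4]
contact_force: [0.5, 0.2, -1.2]
gripper_width: 0.055
gripper_force: 22.0
```

In the tool's units: 0.001 m / 0.5 = 0.002.

```bash
python3 -m pendant '[{"xyz":[0, 0, 0.002]}, {"xyz":[0, 0, 0.002]}, {"xyz":[0, 0, 0.002]}, {"xyz":[0, 0, 0.002]}]' | grep -E "pos|contact"
python3 -m pendant '[{"xyz":[0, 0, 0.002]}, {"xyz":[0, 0, 0.002]}, {"xyz":[0, 0, 0.002]}, {"xyz":[0, 0, 0.002]}]'| grep -E "pos|contact"
```

```text
tcp_pos: [0.5147, -0.0543, 0.0596]
contact_force: [-0.4, -0.2, -2.3]
tcp_pos: [0.5146, -0.0543, 0.0586]
contact_force: [0.7, -0.5, -2.3]
```

In the tool's units: 0.001 m / 0.5 = 0.002.

```bash
python3 -m pendant '[{"xyz":[0, 0, 0.002]}, {"xyz":[0, 0, 0.002]}, {"xyz":[0, 0, 0.002]}, {"xyz":[0, 0, 0.002]}]' | grep -E "pos|contact"
python3 -m pendant '[{"xyz":[0, 0, 0.001]}, {"xyz":[0, 0, 0.001]}, {"xyz":[0, 0, 0.001]}, {"xyz":[0, 0, 0.001]}]'| grep -E "pos|contact"
```

```text
tcp_pos: [0.5148, -0.0543, 0.0579]
contact_force: [-1.3, -1.0, 3.8]
tcp_pos: [0.515, -0.0543, 0.0578]
contact_force: [-1.9, 0.4, 8.3]
```

The head touched down at TCP z 0.058 m, as predicted. I ease off half a millimetre, open, and go straight up.

In the tool's units: -0.0005 m / 0.5 = -0.001.

```bash
python3 -m pendant '[{"xyz":[0, 0, -0.001]}, {"xyz":[0, 0, -0.001]}, {"xyz":[0, 0, -0.001]}]' | grep contact
python3 -m pendant '[{}, {}, {}, {}, {}, {}, {}, {}]' 0.086 | grep -E "contact|width"
python3 -m pendant '[{"xyz":[0, 0, -0.01]}, {"xyz":[0, 0, -0.04]}, {"xyz":[0, 0, -0.09]}, {"xyz":[0, 0, -0.15]}, {"xyz":[0, 0, -0.21]}, {"xyz":[0, 0, -0.27]}, {"xyz":[0, 0, -0.33]}, {"xyz":[0, 0, -0.38]}, {"xyz":[0, 0, -0.4]}, {"xyz":[0, 0, -0.4]}]'
python3 - <<'E'
from h import *
from plant import r
W={}
for n in('top','side'):
    c=r.capture(n);pickle.dump(c,open(n+'3.pkl','wb'));W=cloud(c)
    H=cv2.cvtColor(c['frame'],cv2.COLOR_RGB2HSV)
    m=(abs(W[...,0]-.5265)<.15)&(abs(W[...,1]+.137)<.2)&(W[...,2]>.034)&(W[...,2]<.046);q=W[m]
    print('wall',cv2.minAreaRect(q[:,:2].astype(np.float32)),len(q))
    m=(H[...,0]>60)&(H[...,0]<90)&(H[...,1]>80)&(W[...,2]>.13)&(W[...,0]<.6)&(W[...,1]<-.06)&(W[...,2]<.18); q=W[m]; print('green',len(q),q.min(0),q.max(0),cv2.minAreaRect(q[:,:2].astype(np.float32)))
    q=q[q[:,2]>.157]; print(len(q),'top strip',q.mean(0))
im=c['frame'][110:350,190:510,::-1];cv2.imwrite('pics/placed.png',cv2.resize(im,(800,600),interpolation=2))
yaw=8.5
go([.5265,-.137,.25],yaw); go([.5265,-.137,.25],yaw-180)
E
```

```text
contact_force: [-0.1, 0.1, 4.5]
contact_force: [-0.0, -0.4, -0.1]
gripper_width: 0.0857
time_s: 10.68
tcp_pos: [0.5159, -0.0542, 0.261]
eef_rot: [-179.7, 0.0, -81.4]
contact_force: [0.8, -0.7, 0.6]
gripper_width: 0.0859
gripper_force: 0.0
wall ((0.5593776106834412, -0.003223476931452751), (0.003483979031443596, 0.026503954082727432), 8.322595596313477) 9Traceback (most recent call last):
  File "<stdin>", line 9, in <module>
    return umr_minimum(a, axis, None, out, keepdims, initial, where)
ValueError: zero-size array to reduction operation minimum which has no identity
```

Run:
```python
from h import *
from plant import r
c=r.capture('side');W=cloud(c)
H=cv2.cvtColor(c['frame'],cv2.COLOR_RGB2HSV)
m=(abs(W[...,0]-.5265)<.15)&(abs(W[...,1]+.137)<.2)&(W[...,2]>.034)&(W[...,2]<.046);q=W[m]
print('wall',cv2.minAreaRect(q[:,:2].astype(np.float32)),len(q))
m=(H[...,0]>60)&(H[...,0]<90)&(H[...,1]>80)&(W[...,2]>.135)&(W[...,0]<.6)&(W[...,1]<-.06)&(W[...,2]<.18); q=W[m]; print('green',len(q),q.min(0),q.max(0))
for z in (.15,.162): print(z,proj(c,[[.5265,-.137,z]]))
b=[.5265,-.137];ex=np.array([np.cos(np.radians(8.4)),np.sin(np.radians(8.4))]);ey=np.array([-ex[1],ex[0]])
print('bar top corners',[proj(c,np.r_[b+ex*i*.045+ey*j*.009,.162])[0].round(1).tolist() for i in(-1,1) for j in(-1,1)])
print('green in carrier frame: y range of top/side',np.percentile((q[:,:2]-b)@ey,[2,50,98]),np.percentile((q[:,:2]-b)@ex,[2,50,98]))
im=c['frame'][110:350,190:510,::-1];cv2.imwrite('pics/placed.png',cv2.resize(im,(800,600),interpolation=2))
t=pickle.load(open('top0.pkl','rb'))
Wt=cloud(t);Ht=cv2.cvtColor(t['frame'],cv2.COLOR_RGB2HSV);m=(Ht[...,0]>60)&(Ht[...,0]<90)&(Ht[...,1]>80)&(Wt[...,2]>.15)&(Wt[...,0]<.6)&(Wt[...,1]<-.06)&(Wt[...,2]<.18);q=Wt[m];print('top0 green',np.percentile((q[:,:2]-b)@ey,[2,50,98]),np.percentile((q[:,:2]-b)@ex,[2,50,98]))
go([.5265,-.137,.25],8.4); go([.5265,-.137,.25],-171.6)
```

```text
wall ((0.5266504883766174, -0.13725417852401733), (0.11607281863689423, 0.28115391731262207), 8.552497863769531) 1360
green 202 [ 0.4849513  -0.15313298  0.15336776] [ 0.56545089 -0.12592394  0.16605389]
0.15 [[314.6086177  253.66340843]]
0.162 [[315.21705114 249.37002152]]
bar top corners [[308.1, 265.0], [299.9, 261.1], [329.6, 238.3], [321.8, 234.9]]
green in carrier frame: y range of top/side [-0.00986886 -0.00338179  0.00411016] [-0.03972164 -0.0089688   0.03442104]
top0 green [-0.00560492  0.0016112   0.00817547] [-4.37626447e-02 -6.69093761e-05  4.42088290e-02]
d [0.0838 0.0003 0.0073] rv [-3.000e-02  1.000e-02 -8.981e+01] F [-0.1 -0.3 -0.1] tcp [ 0.5143 -0.0541  0.2574] [-1.7999e+02  3.0000e-02 -8.1410e+01] w 0.0859 t 10.78 j [ 16.   4. -16.  -0. -69.  -7.]
d [0.0838 0.0003 0.0073] rv [1.000e-02 3.000e-02 9.019e+01] F [-0.1 -0.3 -0.1] tcp [ 0.5143 -0.0541  0.2574] [-1.7999e+02  3.0000e-02 -8.1410e+01] w 0.0859 t 10.78 j [ 16.   4. -16.  -0. -69.  -7.]
```

View pics/placed.png

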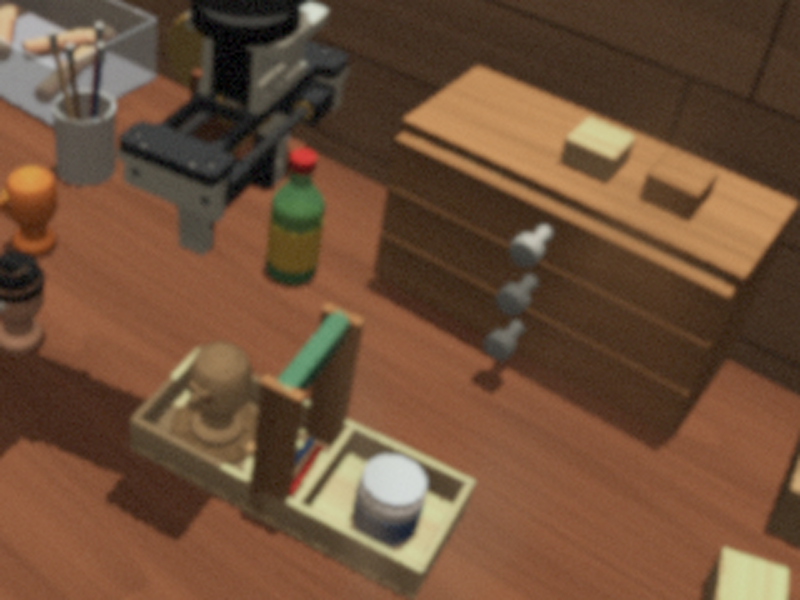

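The head stands upright on the cork at crop (220,400), with the carrier undisturbed and the tin standing at (392,495). Next I move over the bar.

In the tool's units: 0.084 m / 0.5 = 0.168, 0.08 m / 0.5 = 0.16, -76 degrees / 229.1831 = -0.3316.

```bash
python3 -m pendant '[{"xyz":[0.01, 0, 0], "r":[0, 0, -0.0262]}, {"xyz":[0.024, 0, 0], "r":[0, 0, -0.0524]}, {"xyz":[0.04, 0, 0], "r":[0, 0, -0.0785]}, {"xyz":[0.056, 0, 0], "r":[0, 0, -0.1047]}, {"xyz":[0.072, 0, 0], "r":[0, 0, -0.1309]}, {"xyz":[0.088, 0, 0], "r":[0, 0, -0.1571]}, {"xyz":[0.104, 0, 0], "r":[0, 0, -0.1833]}, {"xyz":[0.12, 0, 0], "r":[0, 0, -0.2094]}, {"xyz":[0.136, 0, 0], "r":[0, 0, -0.24]}, {"xyz":[0.15, 0, 0], "r":[0, 0, -0.2705]}, {"xyz":[0.16, 0, 0], "r":[0, 0, -0.3011]}, {"xyz":[0.168, 0, 0], "r":[0, 0, -0.3316]}]' 0.055 | tail -5
python3 -m pendant '[{"r":[0, 0, -0.0218]}, {"r":[0, 0, -0.0436]}, {"r":[0, 0, -0.0567]}, {"r":[0, 0, -0.0607]}, {"r":[0, 0, -0.0607]}, {"r":[0, 0, -0.0607]}, {"r":[0, 0, -0.0607]}]' | tail -5
python3 -c "
from h import *
go([.5265,-.137,.131],8.5)"
```

```text
tcp_pos: [0.5264, -0.1377, 0.2556]
eef_rot: [180.0, 0.2, -5.1]
contact_force: [0.3, -0.9, 0.9]
gripper_width: 0.0549
gripper_force: 0.0
tcp_pos: [0.527, -0.1373, 0.257]
eef_rot: [-180.0, 0.1, 8.4]
contact_force: [-0.2, -0.2, -0.7]
gripper_width: 0.0548
gripper_force: 0.0
d [-0.0003 -0.0003  0.126 ] rv [-0.01  0.05 -0.07] F [-0.2 -0.2 -0.7] tcp [ 0.527  -0.1373  0.257 ] [-1.7999e+02  5.0000e-02  8.4300e+00] w 0.0548 t 12.37 j [  6.   7. -13.  -0. -70.  92.]
```

In the tool's units: 0.126 m / 0.5 = 0.252, 0.12 m / 0.5 = 0.24.

```bash
python3 -m pendant '[{"xyz":[0, 0, 0.03]}, {"xyz":[0, 0, 0.08]}, {"xyz":[0, 0, 0.13]}, {"xyz":[0, 0, 0.17]}, {"xyz":[0, 0, 0.2]}, {"xyz":[0, 0, 0.224]}, {"xyz":[0, 0, 0.24]}, {"xyz":[0, 0, 0.252]}, {"xyz":[0, 0, 0.252]}, {"xyz":[0, 0, 0.252]}]' | tail -5
python3 -m pendant '[{}, {}, {}, {}, {}, {}, {}, {}, {}, {}]' 0.01 10 | tail -5
python3 - <<'E'
from h import *
from plant import r
go([.5265,-.137,.131],8.5)
c=r.capture('side');im=c['frame'][110:350,190:510,::-1];cv2.imwrite('pics/grip.png',cv2.resize(im,(800,600),interpolation=2))
E
```

```text
tcp_pos: [0.5275, -0.1373, 0.1318]
eef_rot: [180.0, -0.0, 8.5]
contact_force: [1.0, 1.0, -0.4]
gripper_width: 0.055
gripper_force: 0.0
tcp_pos: [0.5273, -0.137, 0.1317]
eef_rot: [-180.0, -0.0, 8.5]
contact_force: [-2.5, 5.2, 3.6]
gripper_width: 0.018
gripper_force: 10.0
d [-0.0008 -0.0001  0.0007] rv [-0.02 -0.02  0.01] F [-2.5  5.2  3.6] tcp [ 0.5273 -0.137   0.1317] [-1.7998e+02 -2.0000e-02  8.5100e+00] w 0.018 t 14.03 j [  6.  13. -23.  -0. -54.  92.]
```

View pics/grip.png

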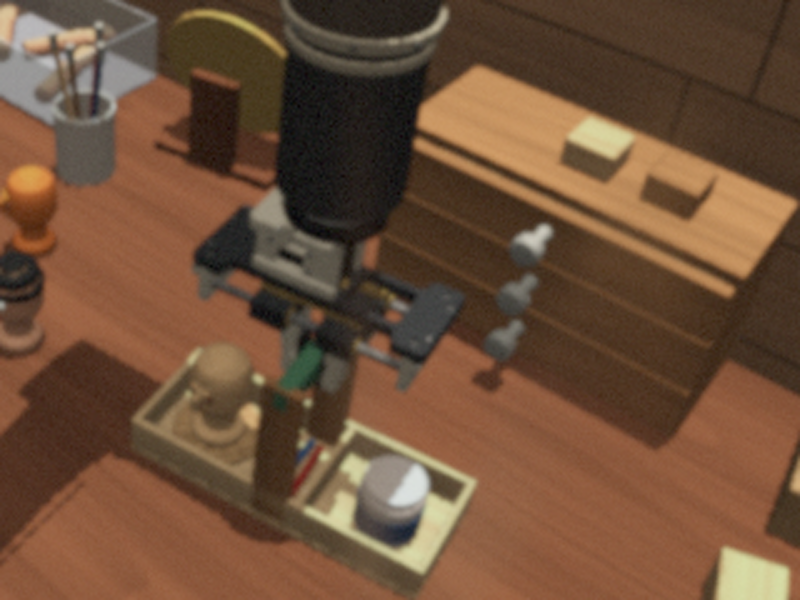

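The bar is held at 18 mm width, around crop (300,365), with the head and tin standing. I tighten the grip and lift slowly.

In the tool's units: -0.015 m / 0.5 = -0.03, -0.014 m / 0.5 = -0.028.

```bash
python3 -m pendant '[{}, {}, {}, {}]' 0.01 58 | tail -5
python3 -m pendant '[{"xyz":[0, 0, -0.002]}, {"xyz":[0, 0, -0.006]}, {"xyz":[0, 0, -0.012]}, {"xyz":[0, 0, -0.018]}, {"xyz":[0, 0, -0.024]}, {"xyz":[0, 0, -0.028]}, {"xyz":[0, 0, -0.03]}, {"xyz":[0, 0, -0.03]}, {"xyz":[0, 0, -0.03]}]' | tail -5
cat >> h.py <<'E'
def level(c,lo,hi,ctr=(.5265,-.137)):
    W=cloud(c);q=W[(abs(W[...,0]-ctr[0])<.1)&(abs(W[...,1]-ctr[1])<.18)&(W[...,2]>lo)&(W[...,2]<hi)]
    a=np.radians(8.5);ex=np.array([np.cos(a),np.sin(a)]);ey=np.array([-ex[1],ex[0]]);u=(q[:,:2]-ctr)@ex;v=(q[:,:2]-ctr)@ey
    k=((abs(abs(u)-.052)<.004)&(abs(v)<.142))|((abs(abs(v)-.137)<.004)&(abs(u)<.057));u,v,z=u[k],v[k],q[k,2]
    for _ in range(3):
        X=np.c_[u,v,np.ones_like(u)];s=np.linalg.lstsq(X,z,rcond=None)[0];k=abs(z-X@s)<.005;u,v,z=u[k],v[k],z[k]
    print('rim slope deg x,y',np.degrees(s[:2]).round(2),'z',s[2].round(4),len(z))
E
python3 - <<'E'
from h import *
from plant import r
go([.5265,-.137,.2317],8.5)
level(pickle.load(open('side0.pkl','rb')),.03,.05)
level(r.capture('side'),.045,.065);print(r.get_state()['moment'])
E
```

```text
tcp_pos: [0.5273, -0.137, 0.1317]
eef_rot: [-180.0, -0.0, 8.5]
contact_force: [-1.5, 5.3, 3.4]
gripper_width: 0.0177
gripper_force: 58.0
tcp_pos: [0.5271, -0.1373, 0.1466]
eef_rot: [-180.0, -0.0, 8.5]
contact_force: [-0.2, -0.1, -6.9]
gripper_width: 0.0174
gripper_force: 58.0
d [-0.0006 -0.0004 -0.0851] rv [-0. -0.  0.] F [-0.2 -0.1 -6.9] tcp [ 0.5271 -0.1373  0.1466] [-180.    -0.     8.5] w 0.0174 t 15.17 j [  6.  12. -22.  -0. -56.  92.]
rim slope deg x,y [0.06 0.02] z 0.0397 991
rim slope deg x,y [0.31 0.11] z 0.0548 844
[-0.04756487 -0.0287739  -0.09483618]
```

The carrier is level (slopes of about 0.3° or less) and hanging free at 6.9 N. I continue up to 10 cm.

In the tool's units: -0.085 m / 0.5 = -0.17, -0.084 m / 0.5 = -0.168.

```bash
python3 -m pendant '[{"xyz":[0, 0, -0.006]}, {"xyz":[0, 0, -0.018]}, {"xyz":[0, 0, -0.036]}, {"xyz":[0, 0, -0.056]}, {"xyz":[0, 0, -0.076]}, {"xyz":[0, 0, -0.096]}, {"xyz":[0, 0, -0.116]}, {"xyz":[0, 0, -0.134]}, {"xyz":[0, 0, -0.15]}, {"xyz":[0, 0, -0.162]}, {"xyz":[0, 0, -0.168]}, {"xyz":[0, 0, -0.17]}]' | tail -5
python3 -m pendant '[{}, {}, {}, {}, {}, {}]' | tail -5
python3 - <<'E'
from h import *
from plant import r
c=r.capture('side');level(c,.13,.15);go([.5265,-.137,.2317],8.5)
im=c['frame'][50:290,190:510,::-1];cv2.imwrite('pics/up.png',cv2.resize(im,(800,600),interpolation=2))
E
```

```text
tcp_pos: [0.5274, -0.1373, 0.2322]
eef_rot: [180.0, -0.0, 8.5]
contact_force: [0.4, 1.0, -6.8]
gripper_width: 0.0177
gripper_force: 58.0
tcp_pos: [0.5271, -0.1373, 0.2313]
eef_rot: [-180.0, 0.0, 8.5]
contact_force: [-0.3, 0.3, -6.7]
gripper_width: 0.0176
gripper_force: 58.0
rim slope deg x,y [ 0.21 -0.09] z 0.1393 918
d [-0.0006 -0.0004 -0.0003] rv [-0.    0.02  0.01] F [-0.5  0.4 -7.2] tcp [ 0.5272 -0.1373  0.2314] [-1.80e+02  2.00e-02  8.51e+00] w 0.0176 t 16.77 j [  6.   8. -15.   0. -67.  92.]
```

View pics/up.png

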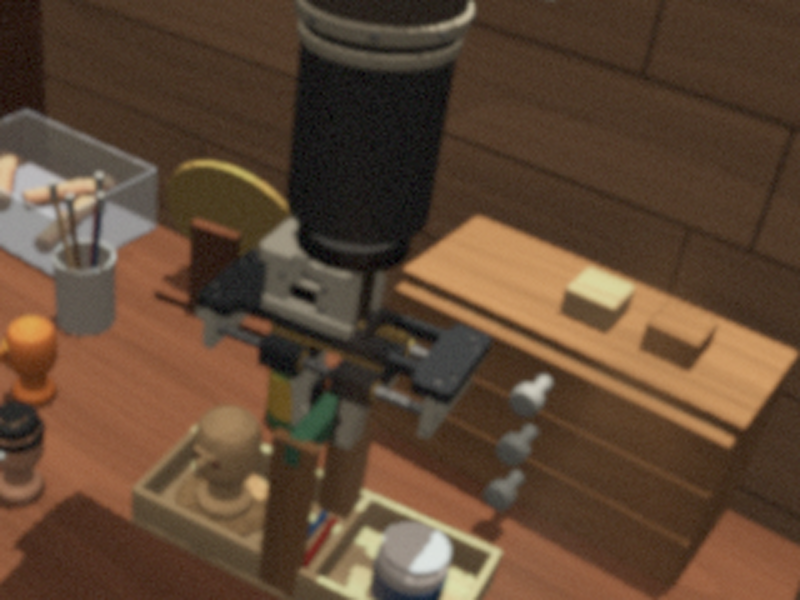

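The carrier is up and level, rim at 0.139 m, so it clears the bench by about 10 cm. The head is upright at crop (225,455) and the tin stands at (410,560). I hand the job in.

```bash
python3 -c "
from plant import r
print(r.close_job())"
```

```text
the job is handed in; nothing more can be done
None
```

The bare head stands upright and released on the cork pad, and the arm is holding the carrier by its green bar about 10 cm up, level to about 0.2°, with the tin still standing; handed in at about 17 s, no verdict shown.

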